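Hold a dapping block home in a corner jig

TASK

Set the steel dapping block on the base plate of the corner jig, hollows up, and push it into the corner until it bears squarely on both fences at once with both brass spring plungers pressed in flush. Finish while still holding it there with the gripper, pressed firmly against both fences and flat on the plate: do not let go, and leave the other things on the bench where they lie.

Things in the scene. Friction and masses are not known exactly. Their poses are not given: they have to be found in the camera images.
- steel_block: Grey steel dapping block, a 50 x 50 x 50 mm cube with round hollows in its top, 0.65 to 0.95 kg. Origin at the centre of its underside, z up through the hollowed top, x and y square to its sides. It starts on the bench, hollows up; which side faces which fence does not matter.
- corner_jig: Corner jig fixed to the bench: polished, slippery steel base plate (friction about 0.2, on the fences and plungers too) 140 x 140 mm, 10 mm thick, with two low grey fences standing on it at right angles. Origin at the centre of the plate's underside, on the bench; z up. The fences' inner faces lie at x = +30 mm (far fence) and y = +30 mm (left fence) in this frame, so the corner opens towards -x and -y. The jig stands at a different place and yaw each time.
- seat (a point): Point on the top face of the base plate where the centre of the block's underside lies when the block bears on both fences: 5, 5, 10 mm from the jig's origin, axes like the jig's.
- far_fence: Grey bar, 18 mm thick in the jig's x and 14 mm high above the plate (top 24 mm above the bench), fixed on the plate; its inner face at jig x = +30 mm runs from jig y = -40 to +24 mm. Origin and axes as the jig's.
- left_fence: Grey bar, 18 mm thick in the jig's y and 14 mm high above the plate (top 24 mm above the bench), fixed on the plate; its inner face at jig y = +30 mm runs from jig x = -40 to +24 mm. Origin and axes as the jig's.
- far_plunger (a joint): Travel in m of the brass spring plunger, 9 mm across, that stands 5 mm out of the far fence's inner face towards -x of the jig, at jig y = +5 mm, 7.5 mm above the plate. 0 = fully out, 0.005 = flush with the fence. Its spring pushes back with 2 N at 0 and 6 N at flush.
- left_plunger (a joint): Travel in m of the like plunger that stands 5 mm out of the left fence's inner face towards -y of the jig, at jig x = +5 mm, 7.5 mm above the plate. 0 = fully out, 0.005 = flush with the fence; 2 N at 0, 6 N at flush.
- wax_ring: Bystander: green wax ring, 38 mm across, 14 mm high, lying on the bench; origin at the centre of its underside.
- beeswax: Bystander: pale round cake of beeswax, 44 mm across, 22 mm high; origin at the centre of its underside.
- pliers: Bystander: small pliers with red handles, 135 x 37 x 8 mm, lying flat; origin at the centre of the underside.
- loupe: Bystander: folding black loupe, 66 x 40 x 12 mm, lying flat; origin at the centre of the underside.
Things that resemble listed ones, but are neither listed nor needed, are in the scene too. Leave any green or pink look-alike of the steel_block alone.

How it is judged (in metres and radians):
At the end, for the whole second after the job is handed in: Block flat on the plate (within 2.5 mm, tilt < 0.05 rad), square to the fences (0.05 rad), within 5 mm of its seat and still; both plungers in at least 3.8 mm; over 1 N on each fence; the fingers still pressing on it (over 1 N); bystanders within 30 mm of their starts (value of joint each of far_plunger, left_plunger above 0.0038 m and contact force between steel_block and far_fence above 1 N and contact force between steel_block and left_fence above 1 N and z of steel_block in the frame of corner_jig between 0.008 and 0.0125 m and horizontal distance between steel_block and seat below 0.005 m and angle between steel_block's own z axis and vertical below 0.05 rad and (angle between the x axis of steel_block and the x axis of corner_jig, either way round below 0.05 rad or angle between the x axis of steel_block and the y axis of corner_jig, either way round below 0.05 rad) and contact force between the fingers and steel_block above 1 N and linear speed of steel_block below 0.01 m/s and distance of each of wax_ring, beeswax, pliers, loupe from where it was at the start of the episode below 0.03 m); the arm keeps its last pose, push and grip.
It fails at once if a bystander (wax ring, beeswax, pliers, loupe) is moved by more than 30 mm (distance of any of wax_ring, beeswax, pliers, loupe from where it was at the start of the episode above 0.03 m).
It also fails if it takes over 40 s, if anything falls off the work surface, if the arm or the gripper's body presses on something with over 40 N, if the wrist force passes 120 N, or if a joint passes its speed limit or range.

ROBOT

A 7-joint arm with a two-finger parallel gripper is mounted at the origin on a cart in front of the work surface, level with it; the furniture and walls round the work are solid. World frame = base frame: x ahead of the robot, y to its left, z up, the work surface at z = 0. Lengths are in m, angles in degrees, forces in N, time in s.
With the tool pointing down it reaches from about 0.4 to 0.85 m from the base axis. Payload 10.4 kg.
Tool frame: the origin (TCP) lies at the centre of the arm's flange, where the gripper is bolted on; the fingertips stand 182 mm ahead of it and the grasp point (between the pads) lies 164 mm ahead of it (env.tip_extent is the distance from the TCP to the fingertips, in m); x points along the fingers, y is the direction in which the jaws open and shut, and the axes are right-handed (so a half turn about x gives the same grasp; the last joint's range is limited). The gripper opens to 87 mm and grips with 3 to 60 N. Pads are 19 mm wide; open, the fingers measure 117 mm over their backs; the gripper's body (75 mm by 190 mm) begins 51 mm behind the grasp point.
Start: joints at [-67.472, 19.034, -3.707, 83.658, 1.238, 77.344, -5.071], TCP at [0.252, 0.572, 0.405] pointing down, gripper open.
Joint ranges: [-148.97, 148.97], [-28.65, 121.19], [-84.17, 76.75], [9.2, 138.47], [-72.65, 252.65], [3.7, 117.97], [-149.18, 149.18]. Speed limits (degrees/s): [127.2, 127.2, 159.86, 159.86, 180, 180, 180].

INTERFACE

Orientations are given as a 3x3 rotation matrix whose columns are the frame's x, y, z axes.
In Python, from workcell import env gives the robot as it stands.
- The arm moves only by the tool send_rows, never from a script. Its argument "increments" is a list of rows, each an object with "jaw": the opening, from 0 (shut) to 1 (fully open); "translation": the shift along the world's x, y, z in units of 30 mm (1.0 is 30 mm), a list of three; "delta_rot": the turn, a rotation vector about the world's x, y, z in degrees, a list of three. A call has 1 to 10 rows; each row shifts and turns the pose as measured when the row begins; what a row does not reach is not made up. A row lasts 1/12 s, in which the tool goes at most 41.7 mm and 7.16 degrees, less where a joint would pass 70% of its speed; a pose out of reach is approached as far as the arm can. A call is refused whole if a number of a shift passes 1 or a number of a turn 7.16, either way. A call with a gripper value outside its range is refused whole. The fingers move at their own pace and stop on an object; the grip force is fixed at half the most. Time passes only in rows, so rows that do not move let the fingers close. It gives the time, the measured TCP pose, the force and the opening at its end, in the units of the state.
- env.sense(): the state, without advancing time (a new reading comes with each control period).
- env.grab_frame(name): name is "scene" or "top"; returns a dict with "color" (480x640x3 uint8, red, green, blue), "z_map" (480x640 float32, m along the optical axis (not along the pixel's ray), 0 where there is no reading), "K" (3x3 intrinsics, pixels), "view" (4x4, takes a point from world to camera coordinates). Camera axes: x right, y down, z forward; pixel columns grow to the right and rows downward; lengths in m; the calibration is good to about 2 mm. A picture is of the moment at which its call begins.
- env.hand_in(): hands the job in, once; it reports no verdict.
The state is a dict: "time": time; "joint_positions": joint angles; "qd": joint speeds; "joint_torque": joint torques, N m; "tool_pos": TCP position; "orientation": TCP orientation; "force": force on the tool from outside, world axes, zero at the start; "moment": the same for the moment, N m; "finger_gap": opening from 0.0 (shut) to 1.0 (fully open).
Only numpy, scipy, OpenCV 4.12 (cv2) and the standard library are available. Lean on these libraries where they do the work, as an engineer would, in place of code of your own. Each camera call takes 0.05 s, during which the arm holds its last target.

## Working session

There is one attempt and no reset: what is moved stays moved. The work goes in short steps, Python scripts to look and compute and a tool call to move; the robot and the scene stay as the last step left them, time stands still between calls to the robot, and variables do not carry over. Pictures are saved under pics/ and viewed, and the job is handed in when it is done.

Besides the shell and the picture viewer there is one more tool, called after "Emit:" by a JSON object that holds its "name" and its "arguments", one argument or row to a line. send_rows: Moves the arm, as the interface text tells. Its arguments: {"type":"object","properties":{"increments":{"type":"array","items":{"type":"object","properties":{"jaw":{"type":"number"},"translation":{"type":"array","items":{"type":"number"}},"delta_rot":{"type":"array","items":{"type":"number"}}}}}},"required":["increments"]}

```bash
mkdir -p pics; ls; python3 - <<'E'
from workcell import env
import cv2,numpy as np
print(env.sense())
for n in("scene","top"):
    f=env.grab_frame(n); cv2.imwrite(f"pics/{n}0.png",f["color"][:,:,::-1]); np.savez(f"pics/{n}0.npz",**f)
    print(n,f["K"],f["view"],(f["z_map"]>0).mean())
E
```

```text
pics
{'time': 0.0, 'joint_positions': array([-67.47194337,  19.07359229,  -3.70637203,  83.70461672,
         1.23736767,  77.34431102,  -5.06982692]), 'qd': array([ 0.00020265,  0.05677687, -0.01194496, -0.01480933, -0.05258036,
       -0.00489849,  0.06107914]), 'joint_torque': array([-1.61606640e-03, -6.23277497e+01,  2.36715964e-02, -3.89902210e+01,
       -6.14076597e-02,  3.95386107e-02,  1.33779745e-04]), 'tool_pos': array([0.25239508, 0.57163749, 0.40394767]), 'orientation': array([[-5.21577150e-04,  4.03889673e-01,  9.14807553e-01],
       [-1.34556681e-03,  9.14806566e-01, -4.03890005e-01],
       [-9.99998959e-01, -1.44159448e-03,  6.63183374e-05]]), 'force': array([ 0.09054245, -0.38415481, -0.11418427]), 'moment': array([-0.01682531,  0.02774309, -0.02730759]), 'finger_gap': 0.9990579142142222}
scene [[469.78089323   0.         324.04143574]
 [  0.         469.78089323 231.85458836]
 [  0.           0.           1.        ]] [[ 0.4391522  -0.89835384 -0.0102824  -0.20473391]
 [-0.46419178 -0.21708723 -0.85871947  0.29028819]
 [ 0.76920175  0.38188155 -0.5123428   0.667182  ]
 [ 0.          0.          0.          1.        ]] 0.9960091145833333
top [[456.67369517   0.         325.53473133]
 [  0.         456.67369517 236.97342172]
 [  0.           0.           1.        ]] [[-0.0235678  -0.99965247 -0.01181052  0.06157711]
 [-0.98290134  0.02532766 -0.18238273  0.54726037]
 [ 0.18261848  0.00731022 -0.98315668  0.88969208]
 [ 0.          0.          0.          1.        ]] 0.996142578125
```

View pics/scene0.png

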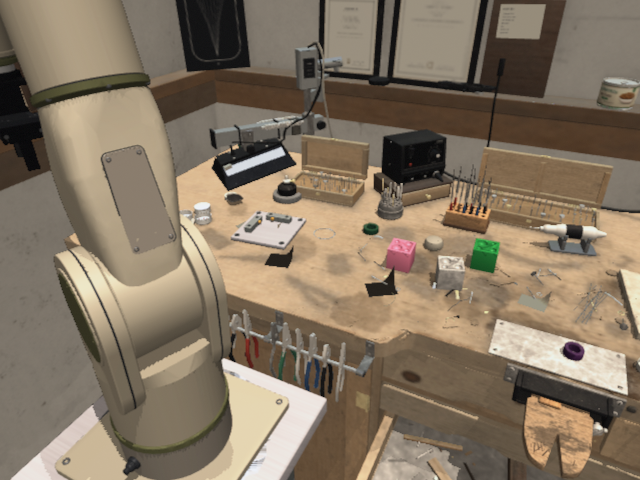

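View pics/top0.png

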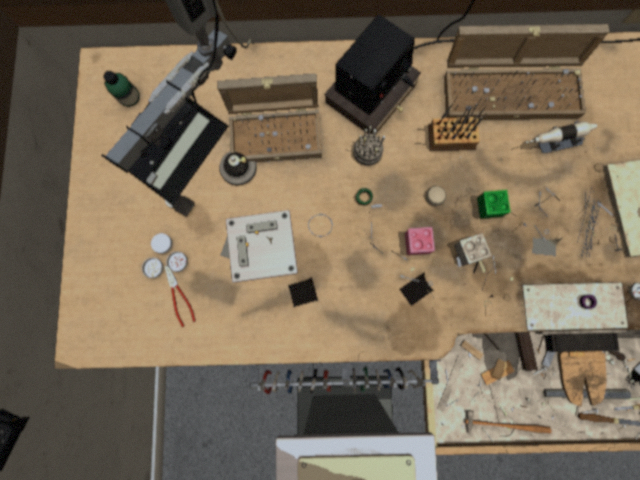

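The top view shows three similar cubes: grey (475,249), pink (420,240) and green (494,204). In the scene view they are at (450,271), (401,253) and (486,254). The grey one fits the description. The jig is at (262,245) in the top view. Next I'll check both in crops and measure them.

```bash
cat > h.py <<'E'
import numpy as np,cv2
def load(n): return dict(np.load(n))
def cloud(f):
    z=f["z_map"];K=f["K"];V=f["view"]
    v,u=np.mgrid[0:480,0:640]
    c=np.stack([(u-K[0,2])/K[0,0]*z,(v-K[1,2])/K[1,1]*z,z],-1)
    return (c-V[:3,3])@V[:3,:3]
def proj(f,p):
    c=f["view"][:3,:3]@np.asarray(p,float)+f["view"][:3,3]; q=f["K"]@c; return q[:2]/q[2]
E
python3 - <<'E'
from h import *
fs=load("pics/scene0.npz");ft=load("pics/top0.npz")
a=ft["color"][200:290,215:305,::-1];b=ft["color"][215:285,440:510,::-1]
c=fs["color"][205:250,225:315,::-1];d=fs["color"][235:305,375:505,::-1]
r=lambda x,w,h:cv2.resize(x,(w,h),interpolation=cv2.INTER_CUBIC)
cv2.imwrite("pics/crop.png",np.vstack([np.hstack([r(a,400,300),r(b,400,300)]),np.hstack([r(c,400,300),r(d,400,300)])]))
for n,f,pts in(("top",ft,[(475,249),(420,240),(494,204),(262,265),(262,227),(243,250),(270,260),(363,197),(435,195),(302,292),(416,289),(150,330)]),("scene",fs,[(450,262),(401,245),(270,238),(433,242),(372,228)])):
    P=cloud(f)
    for u,v in pts: print(n,u,v,P[v,u].round(4))
# block tops
for n,f,w in(("top",ft,(450,225,500,280)),("scene",fs,(430,245,475,300))):
    P=cloud(f)[w[1]:w[3],w[0]:w[2]].reshape(-1,3); m=(P[:,2]>.04)&(P[:,2]<.07); Q=P[m]
    print(n,m.sum(),np.median(Q[:,2]),Q.min(0),Q.max(0),cv2.minAreaRect((Q[Q[:,2]>.046][:,:2]*1000).astype(np.float32)))
P=cloud(ft)[195:295,210:310].reshape(-1,3)
for lo,hi in((.006,.015),(.019,.03)):
    Q=P[(P[:,2]>lo)&(P[:,2]<hi)]; print(lo,len(Q),np.median(Q[:,2]),cv2.minAreaRect((Q[:,:2]*1000).astype(np.float32)))
E
```

```text
top 475 249 [ 0.5157 -0.2562  0.0513]
top 420 240 [ 0.5375 -0.1457  0.0498]
top 494 204 [ 0.6089 -0.303   0.0521]
top 262 265 [0.4991 0.1852 0.0089]
top 262 227 [0.5785 0.183  0.0246]
top 243 250 [0.5302 0.2233 0.0232]
top 270 260 [0.5092 0.1679 0.0103]
top 363 197 [ 6.456e-01 -3.630e-02 -2.000e-04]
top 435 195 [ 0.64   -0.1898  0.0212]
top 302 292 [0.4403 0.1012 0.0018]
top 416 289 [ 0.4408 -0.1407  0.001 ]
top 150 330 [3.687e-01 4.219e-01 4.000e-04]
scene 450 262 [ 0.5201 -0.2558  0.0511]
scene 401 245 [ 0.5378 -0.1476  0.0521]
scene 270 238 [0.4992 0.1575 0.0115]
scene 433 242 [ 0.6291 -0.1958  0.0206]
scene 372 228 [ 0.6582 -0.0377  0.0028]
top 622 0.049999677452981776 [ 0.48835054 -0.28669284  0.04035682] [ 0.54893608 -0.22635742  0.0557201 ] ((519.0147094726562, -256.99615478515625), (49.95625686645508, 50.55057907104492), 17.658050537109375)
scene 490 0.05021280788403332 [ 0.48627595 -0.29149188  0.04008254] [ 0.60154275 -0.22762184  0.05435189] ((544.2770385742188, -258.5253601074219), (61.59581756591797, 115.20293426513672), 89.3314208984375)
0.006 3548 0.010820959027498179 ((524.0924072265625, 174.24838256835938), (188.75634765625, 163.36837768554688), 6.921970367431641)
0.019 547 0.024575354202858907 ((538.7123413085938, 155.96231079101562), (165.8622283935547, 107.41987609863281), 78.87896728515625)
```

View pics/crop.png

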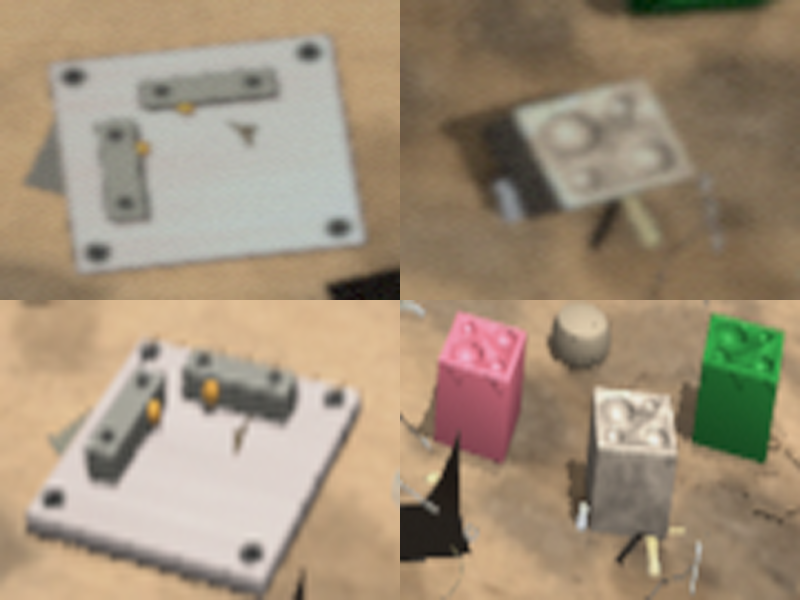

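The crops confirm the grey block is the one with hollows up. The jig's far fence faces +x and its left fence +y, with a small positive yaw. I'll refine both poses by fitting them in both views.

```bash
cat > meas.py <<'E'
from h import *
from scipy.optimize import least_squares
fs=load("pics/scene0.npz");ft=load("pics/top0.npz")
def rayz(f,uv,z):
    R=f["view"][:3,:3];t=f["view"][:3,3];o=-R.T@t
    uv=np.atleast_2d(uv).astype(float)
    d=np.c_[(uv-f["K"][[0,1],[2,2]])/f["K"][0,0],np.ones(len(uv))]@R
    return o+d*((z-o[2])/d[:,2])[:,None]
def cloudmask(f,lo,hi,c,r):
    P=cloud(f); m=(P[...,2]>lo)&(P[...,2]<hi)&(np.hypot(P[...,0]-c[0],P[...,1]-c[1])<r)
    m=m.astype(np.uint8)
    n,l,s,_=cv2.connectedComponentsWithStats(m); k=1+np.argmax(s[1:,4]); return (l==k)
def quad(f,m,z):
    cs,_=cv2.findContours(m.astype(np.uint8),cv2.RETR_EXTERNAL,cv2.CHAIN_APPROX_NONE)
    c=max(cs,key=cv2.contourArea)[:,0]
    X=rayz(f,c,z)[:,:2]; r=cv2.minAreaRect((X*1000).astype(np.float32)); return r
if __name__=="__main__":
    for n,f in(("top",ft),("scene",fs)):
        print(n,"plate",quad(f,cloudmask(f,.006,.03,(.52,.18),.12),.010))
        print(n,"block",quad(f,cloudmask(f,.046,.06,(.519,-.257),.05),.05))
        P=cloud(f)
        m=(P[...,2]>.019)&(P[...,2]<.03)&(np.hypot(P[...,0]-.52,P[...,1]-.18)<.1)
        k,l,s,_=cv2.connectedComponentsWithStats(m.astype(np.uint8))
        for i in range(1,k):
            if s[i,4]>50: print(n,"fence",s[i],quad(f,l==i,.024))
    P=cloud(ft)
    for v in range(234,246,2): print(v,(P[v,262:280:2,2]*1000).round(0))
    # objects above bench 
    m=(P[...,2]>.004)&(P[...,0]>.3)&(P[...,0]<.8)&(abs(P[...,1])<.6)
    k,l,s,_=cv2.connectedComponentsWithStats(m.astype(np.uint8))
    for i in range(1,k):
        if s[i,4]>25:
            Q=P[l==i]; print(s[i],Q.min(0).round(3),Q.max(0).round(3))
E
python3 meas.py
```

```text
top plate ((541.3802490234375, 187.66970825195312), (142.19447326660156, 139.73175048828125), 6.623740196228027)
top block ((518.8388671875, -256.4685974121094), (49.88306427001953, 50.958290100097656), 17.676298141479492)
top fence [247 220  30  14 267] ((579.6808471679688, 183.9784393310547), (23.785005569458008, 63.82710266113281), 6.838690757751465)
top fence [237 235  12  31 274] ((530.2319946289062, 224.2310791015625), (64.38063049316406, 23.325937271118164), 0.6793116927146912)
scene plate ((542.8472900390625, 185.00772094726562), (151.11851501464844, 142.4784698486328), 6.393769264221191)
scene block ((516.77978515625, -258.7918701171875), (58.269351959228516, 50.42213439941406), 17.605941772460938)
scene fence [266 212  26  10 145] ((580.7835693359375, 181.2928009033203), (30.40605926513672, 65.45410919189453), 5.8663716316223145)
scene fence [245 215  18  15 134] ((529.735595703125, 219.7457733154297), (73.21135711669922, 25.590795516967773), 6.215549945831299)
234 [12. 11. 12. 13. 14. 14. 12.  9.  9.]
236 [11. 11.  8.  8. 10. 10. 13.  9. 10.]
238 [12. 13. 11. 14. 18. 19. 1
[... 881 characters left out ...]
2  22  21 334] [0.377 0.041 0.004] [0.578 0.422 0.975]
[454 233  37  39 794] [ 0.377 -0.301  0.004] [0.549 0.041 0.975]
[550 237  13   8  45] [ 0.529 -0.447  0.004] [ 0.541 -0.432  0.03 ]
[165 251  30  76 480] [0.375 0.041 0.004] [0.534 0.394 0.975]
[174 254   9  14  28] [0.5   0.357 0.004] [0.528 0.375 0.009]
[142 257  14  20  74] [0.481 0.416 0.004] [0.522 0.441 0.02 ]
[151 259  13  20  58] [0.377 0.041 0.004] [0.517 0.424 0.975]
[412 271  14   8  49] [ 0.377 -0.16   0.004] [0.475 0.041 0.975]
[305 275   9  10  40] [0.456 0.077 0.004] [0.476 0.094 0.026]
[ 522  282  107   48 2539] [ 0.35  -0.578  0.004] [0.447 0.041 0.975]
[630 283   9  17  50] [ 0.409 -0.6    0.004] [ 0.442 -0.586  0.014]
```

Fitted poses:

| Item | Position (x, y), m | Yaw |
|---|---|---|
| Block | (0.519, -0.257), top at 0.050 | 17.7° |
| Jig | about (0.542, 0.186), plate at 0.010–0.011, fences at 0.024 | about 6.6° |

These match the sizes given. I'll move the jaws towards the block with the jaw axis at yaw 17.7°.

Emit:
{"name": "send_rows", "arguments": {
  "increments": [
    {"jaw": 1,"translation": [1,-0.9,0],"delta_rot": [0,0,-6]},
    {"jaw": 1,"translation": [1,-0.9,0],"delta_rot": [0,0,-6]},
    {"jaw": 1,"translation": [1,-0.9,0],"delta_rot": [0,0,-6]},
    {"jaw": 1,"translation": [1,-0.9,0],"delta_rot": [0,0,-6]},
    {"jaw": 1,"translation": [1,-0.9,0],"delta_rot": [0,0,-6]},
    {"jaw": 1,"translation": [1,-0.9,0],"delta_rot": [0,0,-6]},
    {"jaw": 1,"translation": [1,-0.9,0],"delta_rot": [0,0,-6]},
    {"jaw": 1,"translation": [1,-0.9,0],"delta_rot": [0,0,-6]},
    {"jaw": 1,"translation": [0.5,-1,0],"delta_rot": [0,0,0]},
    {"jaw": 1,"translation": [0.2,-1,0],"delta_rot": [0,0,0]}
  ]
}}

```text
time: 0.93
tool_pos: [0.5138, 0.2885, 0.3991]
orientation: [[-0.008, 0.958, 0.287], [0.001, 0.287, -0.958], [-1.0, -0.007, -0.003]]
force: [0.1, 0.4, -0.5]
finger_gap: 1.002
```

Emit:
{"name": "send_rows", "arguments": {
  "increments": [
    {"jaw": 1,"translation": [0,-1,0],"delta_rot": [0,0,1]},
    {"jaw": 1,"translation": [0,-1,0],"delta_rot": [0,0,0]},
    {"jaw": 1,"translation": [0,-1,0],"delta_rot": [0,0,0]},
    {"jaw": 1,"translation": [0,-1,0],"delta_rot": [0,0,0]},
    {"jaw": 1,"translation": [0,-1,0],"delta_rot": [0,0,0]},
    {"jaw": 1,"translation": [0,-1,0],"delta_rot": [0,0,0]},
    {"jaw": 1,"translation": [0,-1,0],"delta_rot": [0,0,0]},
    {"jaw": 1,"translation": [0,-1,0],"delta_rot": [0,0,0]},
    {"jaw": 1,"translation": [0,-1,0],"delta_rot": [0,0,0]},
    {"jaw": 1,"translation": [0,-1,0],"delta_rot": [0,0,0]}
  ]
}}

```text
time: 1.77
tool_pos: [0.5128, -0.0285, 0.3953]
orientation: [[-0.013, 0.954, 0.301], [-0.002, 0.301, -0.954], [-1.0, -0.013, -0.002]]
force: [0.6, -0.2, -0.1]
finger_gap: 1.0
```

Emit:
{"name": "send_rows", "arguments": {
  "increments": [
    {"jaw": 1,"translation": [0,-1,0],"delta_rot": [0,0,0]},
    {"jaw": 1,"translation": [0,-1,0],"delta_rot": [0,0,0]},
    {"jaw": 1,"translation": [0,-1,0],"delta_rot": [0,0,0]},
    {"jaw": 1,"translation": [0,-1,0],"delta_rot": [0,0,0]},
    {"jaw": 1,"translation": [0,-1,0],"delta_rot": [0,0,0]},
    {"jaw": 1,"translation": [0,-1,0],"delta_rot": [0,0,0]},
    {"jaw": 1,"translation": [0,-1,0],"delta_rot": [0,0,0]},
    {"jaw": 1,"translation": [0,-0.6,0],"delta_rot": [0,0,0]},
    {"jaw": 1,"translation": [0,0,0],"delta_rot": [0,0,0]}
  ]
}}

```text
time: 2.52
tool_pos: [0.5076, -0.274, 0.3938]
orientation: [[-0.016, 0.955, 0.295], [-0.003, 0.295, -0.956], [-1.0, -0.016, -0.002]]
force: [-0.8, 0.2, 0.8]
finger_gap: 1.003
```

Emit:
{"name": "send_rows", "arguments": {
  "increments": [
    {"jaw": 1,"translation": [0.38,0.57,-0.3],"delta_rot": [0.2,-0.9,0.5]},
    {"jaw": 1,"translation": [0,0,-1],"delta_rot": [0,0,0]},
    {"jaw": 1,"translation": [0,0,-1],"delta_rot": [0,0,0]},
    {"jaw": 1,"translation": [0,0,-1],"delta_rot": [0,0,0]},
    {"jaw": 1,"translation": [0,0,-0.8],"delta_rot": [0,0,0]},
    {"jaw": 1,"translation": [0,0,0],"delta_rot": [0,0,0]}
  ]
}}

```text
time: 3.02
tool_pos: [0.5188, -0.2546, 0.2665]
orientation: [[0.003, 0.954, 0.301], [0.001, 0.301, -0.954], [-1.0, 0.003, -0.0]]
force: [0.0, 0.5, -0.4]
finger_gap: 1.003
```

```bash
python3 - <<'E'
from workcell import env
from h import *
s=env.sense();print(s["tool_pos"],s["orientation"])
ims=[]
for n,c in(("scene",(450,255)),("top",(475,240))):
    f=env.grab_frame(n); np.savez(f"pics/{n}1.npz",**f)
    a=f["color"][c[1]-60:c[1]+60,c[0]-60:c[0]+60,::-1]; ims.append(cv2.resize(a,(400,400),interpolation=cv2.INTER_CUBIC))
cv2.imwrite("pics/pre.png",np.hstack(ims))
E
```

```text
[ 0.51880661 -0.25462171  0.26653255] [[ 2.58941342e-03  9.53541395e-01  3.01250898e-01]
 [ 1.09564444e-03  3.01249022e-01 -9.53544874e-01]
 [-9.99996047e-01  2.79918577e-03 -2.64684069e-04]]
```

View pics/pre.png

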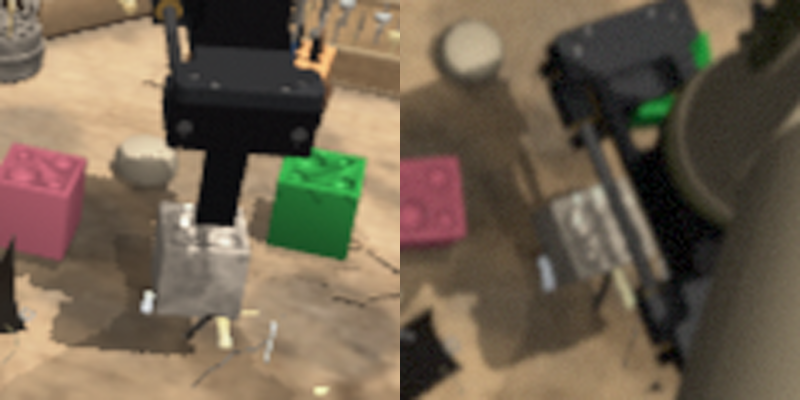

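The gripper is above the grey block, which shows at (200,260) in the left crop, with its fingers aligned to the block's sides. Now descending and gripping.

Emit:
{"name": "send_rows", "arguments": {
  "increments": [
    {"jaw": 1,"translation": [0,-0.08,-0.9],"delta_rot": [0,0,0]},
    {"jaw": 1,"translation": [0,0,-0.8],"delta_rot": [0,0,0]},
    {"jaw": 1,"translation": [0,0,-0.35],"delta_rot": [0,0,0]},
    {"jaw": 1,"translation": [0,0,0],"delta_rot": [0,0,0]}
  ]
}}

```text
time: 3.45
tool_pos: [0.5236, -0.2586, 0.2163]
orientation: [[0.02, 0.953, 0.302], [-0.003, 0.302, -0.953], [-1.0, 0.018, 0.009]]
force: [0.1, -0.1, -0.2]
finger_gap: 1.002
```

Emit:
{"name": "send_rows", "arguments": {
  "increments": [
    {"jaw": 1,"translation": [-0.15,0.04,-0.4],"delta_rot": [0.2,1.1,0]},
    {"jaw": 1,"translation": [0,0,-0.1],"delta_rot": [0,0,0]},
    {"jaw": 1,"translation": [0,0,0],"delta_rot": [0,0,0]}
  ]
}}

```text
time: 3.7
tool_pos: [0.5203, -0.2578, 0.2045]
orientation: [[0.003, 0.953, 0.303], [-0.001, 0.303, -0.953], [-1.0, 0.003, 0.002]]
force: [1.0, -0.3, 0.5]
finger_gap: 1.001
```

Emit:
{"name": "send_rows", "arguments": {
  "increments": [
    {"jaw": 1,"translation": [-0.03,0.02,-0.12],"delta_rot": [0,0.1,0]},
    {"jaw": 1,"translation": [0,0,0],"delta_rot": [0,0,0]},
    {"jaw": 0,"translation": [0,0,0],"delta_rot": [0,0,0]},
    {"jaw": 0,"translation": [0,0,0],"delta_rot": [0,0,0]},
    {"jaw": 0,"translation": [0,0,0],"delta_rot": [0,0,0]},
    {"jaw": 0,"translation": [0,0,0],"delta_rot": [0,0,0]},
    {"jaw": 0,"translation": [0,0,0],"delta_rot": [0,0,0]}
  ]
}}

```text
time: 4.28
tool_pos: [0.5203, -0.2575, 0.2035]
orientation: [[0.005, 0.953, 0.303], [-0.002, 0.303, -0.953], [-1.0, 0.005, 0.003]]
force: [-0.6, -0.5, -0.7]
finger_gap: 0.708
```

Emit:
{"name": "send_rows", "arguments": {
  "increments": [
    {"jaw": 0,"translation": [0,0,0],"delta_rot": [0,0,0]},
    {"jaw": 0,"translation": [0,0,0],"delta_rot": [0,0,0]},
    {"jaw": 0,"translation": [0,0,0],"delta_rot": [0,0,0]}
  ]
}}

```text
time: 4.53
tool_pos: [0.5193, -0.2581, 0.2035]
orientation: [[0.003, 0.953, 0.302], [-0.002, 0.302, -0.953], [-1.0, 0.002, 0.003]]
force: [4.1, 0.7, -2.6]
finger_gap: 0.57
```

Grip opening 0.57 × 87 mm ≈ 49.6 mm, so the block is held. Lifting and carrying it to the jig.

Emit:
{"name": "send_rows", "arguments": {
  "increments": [
    {"jaw": 0,"translation": [0,0,0.6],"delta_rot": [0,0,0]},
    {"jaw": 0,"translation": [0,0,1],"delta_rot": [0,0,0]},
    {"jaw": 0,"translation": [0,0,1],"delta_rot": [0,0,0]},
    {"jaw": 0,"translation": [0,0,0.7],"delta_rot": [0,0,0]},
    {"jaw": 0,"translation": [0,0.5,0],"delta_rot": [0,0,-1]},
    {"jaw": 0,"translation": [0,0.7,0],"delta_rot": [0,0,-1]},
    {"jaw": 0,"translation": [0,0.8,0],"delta_rot": [0,0,-1]},
    {"jaw": 0,"translation": [0,0.8,0],"delta_rot": [0,0,-1]}
  ]
}}

```text
time: 5.2
tool_pos: [0.5131, -0.1746, 0.2982]
orientation: [[-0.013, 0.975, 0.223], [0.0, 0.223, -0.975], [-1.0, -0.013, -0.003]]
force: [1.3, 1.7, -9.5]
finger_gap: 0.568
```

Emit:
{"name": "send_rows", "arguments": {
  "increments": [
    {"jaw": 0,"translation": [0,0.8,0],"delta_rot": [0,0,-1]},
    {"jaw": 0,"translation": [0,0.8,0],"delta_rot": [0,0,-1]},
    {"jaw": 0,"translation": [0,0.8,0],"delta_rot": [0,0,-1]},
    {"jaw": 0,"translation": [0,0.8,0],"delta_rot": [0,0,-1]},
    {"jaw": 0,"translation": [0,0.8,0],"delta_rot": [0,0,-1]},
    {"jaw": 0,"translation": [0,0.8,0],"delta_rot": [0,0,-1]},
    {"jaw": 0,"translation": [0,0.8,0],"delta_rot": [0,0,-1]},
    {"jaw": 0,"translation": [0,0.8,0],"delta_rot": [0,0,0]},
    {"jaw": 0,"translation": [0,0.5,0],"delta_rot": [0,0,0]},
    {"jaw": 0,"translation": [0,0,0],"delta_rot": [0,0,0]}
  ]
}}

```text
time: 6.03
tool_pos: [0.505, 0.0497, 0.2872]
orientation: [[-0.034, 0.994, 0.102], [0.004, 0.102, -0.995], [-0.999, -0.033, -0.007]]
force: [-0.2, -0.2, -10.0]
finger_gap: 0.572
```

Emit:
{"name": "send_rows", "arguments": {
  "increments": [
    {"jaw": 0,"translation": [0.3,0.8,0],"delta_rot": [-0.2,-1,0.4]},
    {"jaw": 0,"translation": [0.3,0.8,0],"delta_rot": [0,-1,0.3]},
    {"jaw": 0,"translation": [0.3,0.8,0],"delta_rot": [0,-0.2,0]},
    {"jaw": 0,"translation": [0.2,0.8,0],"delta_rot": [0,-0.2,0]},
    {"jaw": 0,"translation": [0.1,0.7,0],"delta_rot": [0,0,0]},
    {"jaw": 0,"translation": [0,0.2,0],"delta_rot": [0,0,0]},
    {"jaw": 0,"translation": [0,0,0],"delta_rot": [0,0,0]}
  ]
}}

```text
time: 6.62
tool_pos: [0.5377, 0.1764, 0.2792]
orientation: [[-0.004, 0.994, 0.113], [-0.006, 0.113, -0.994], [-1.0, -0.005, 0.005]]
force: [-0.1, -0.2, -8.9]
finger_gap: 0.576
```

```bash
python3 - <<'E'
from workcell import env
from h import *
s=env.sense();print(s["tool_pos"],s["orientation"])
ims=[]
for n,c in(("scene",(270,200)),("top",(270,225))):
    f=env.grab_frame(n); np.savez(f"pics/{n}2.npz",**f)
    a=f["color"][c[1]-65:c[1]+65,c[0]-65:c[0]+65,::-1]; ims.append(cv2.resize(a,(400,400),interpolation=cv2.INTER_CUBIC))
cv2.imwrite("pics/carry.png",np.hstack(ims))
E
```

```text
[0.53771762 0.17641019 0.27918019] [[-0.00394618  0.99354433  0.11337592]
 [-0.00554101  0.11335334 -0.99353929]
 [-0.99997686 -0.00454891  0.00505793]]
```

View pics/carry.png

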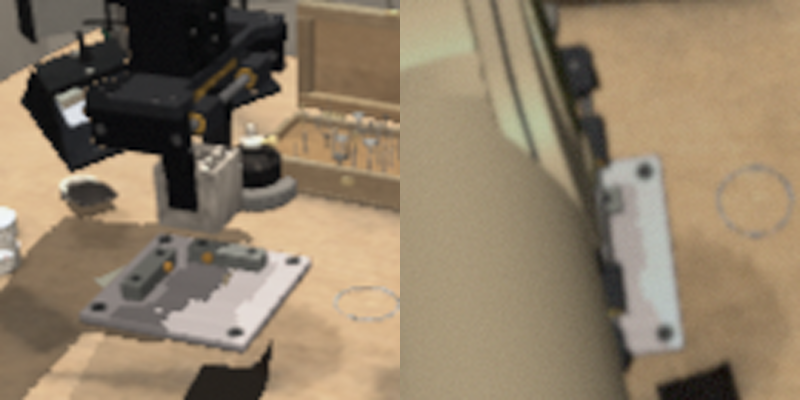

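The block is held upright above the jig, with its foot at about (200,215) in the left crop, and the plate is clear. Lowering it.

Emit:
{"name": "send_rows", "arguments": {
  "increments": [
    {"jaw": 0,"translation": [-0.05,0,-0.6],"delta_rot": [0.3,-0.2,0.1]},
    {"jaw": 0,"translation": [-0.05,0,-0.6],"delta_rot": [0,0,0]},
    {"jaw": 0,"translation": [0,0,-0.2],"delta_rot": [0,0,0]},
    {"jaw": 0,"translation": [0,0,0],"delta_rot": [0,0,0]}
  ]
}}

```text
time: 7.05
tool_pos: [0.5349, 0.1685, 0.2363]
orientation: [[-0.0, 0.994, 0.107], [-0.003, 0.107, -0.994], [-1.0, -0.0, 0.003]]
force: [0.2, -0.4, -9.4]
finger_gap: 0.572
```

Emit:
{"name": "send_rows", "arguments": {
  "increments": [
    {"jaw": 0,"translation": [0.03,0.3,-0.2],"delta_rot": [0.2,0,0.4]},
    {"jaw": 0,"translation": [0,0.1,-0.2],"delta_rot": [0,0,0]},
    {"jaw": 0,"translation": [0,0.05,-0.15],"delta_rot": [0,0,0]},
    {"jaw": 0,"translation": [0,0,0],"delta_rot": [0,0,0]}
  ]
}}

```text
time: 7.38
tool_pos: [0.5368, 0.1811, 0.2202]
orientation: [[0.001, 0.994, 0.111], [0.001, 0.111, -0.994], [-1.0, 0.002, -0.001]]
force: [-0.6, 0.8, -8.3]
finger_gap: 0.572
```

```bash
cat > look.py <<'E'
import sys
from workcell import env
from h import *
s=env.sense();print(s["time"],s["tool_pos"],s["orientation"].round(4).tolist(),s["force"])
f=env.grab_frame("scene"); np.savez(f"pics/{sys.argv[1]}.npz",**f)
a=f["color"][195:255,225:315,::-1]
cv2.imwrite(f"pics/{sys.argv[1]}.png",cv2.resize(a,(780,520),interpolation=cv2.INTER_CUBIC))
E
python3 look.py l1
```

```text
7.3833 [0.53676694 0.18107877 0.22021787] [[0.0014, 0.9938, 0.1114], [0.0013, 0.1114, -0.9938], [-1.0, 0.0015, -0.0011]] [-0.61985473  0.76649618 -8.33789901]
```

View pics/l1.png

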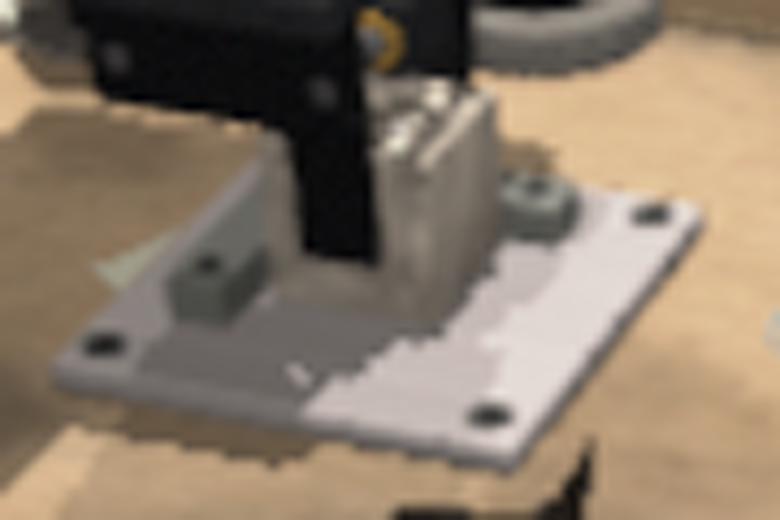

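The block hovers just above the plate, inside the corner and clear of both fences, with its foot corner at about (425,320). Lowering to contact.

Emit:
{"name": "send_rows", "arguments": {
  "increments": [
    {"jaw": 0,"translation": [0,0,-0.12],"delta_rot": [0,0,0.2]},
    {"jaw": 0,"translation": [0,0,-0.08],"delta_rot": [0,0,0]},
    {"jaw": 0,"translation": [0,0,-0.06],"delta_rot": [0,0,0]},
    {"jaw": 0,"translation": [0,0,0],"delta_rot": [0,0,0]}
  ]
}}

```text
time: 7.77
tool_pos: [0.5377, 0.1809, 0.2136]
orientation: [[0.004, 0.993, 0.115], [0.002, 0.115, -0.993], [-1.0, 0.004, -0.002]]
force: [-0.3, -0.0, -8.2]
finger_gap: 0.573
```

Emit:
{"name": "send_rows", "arguments": {
  "increments": [
    {"jaw": 0,"translation": [0,0,-0.05],"delta_rot": [0.1,0.2,0]},
    {"jaw": 0,"translation": [0,0,-0.05],"delta_rot": [0,0,0]}
  ]
}}

```text
time: 7.93
tool_pos: [0.5387, 0.1806, 0.2134]
orientation: [[0.002, 0.993, 0.115], [0.005, 0.115, -0.993], [-1.0, 0.003, -0.005]]
force: [-6.9, -1.4, 12.2]
finger_gap: 0.574
```

Emit:
{"name": "send_rows", "arguments": {
  "increments": [
    {"jaw": 0,"translation": [0.06,0.08,-0.01],"delta_rot": [0,0,0]},
    {"jaw": 0,"translation": [0.06,0.08,-0.01],"delta_rot": [0,0,0]},
    {"jaw": 0,"translation": [0.06,0.08,-0.01],"delta_rot": [0,0,0]}
  ]
}}

```text
time: 8.18
tool_pos: [0.5442, 0.1868, 0.2135]
orientation: [[0.001, 0.994, 0.113], [0.005, 0.113, -0.994], [-1.0, 0.002, -0.005]]
force: [-8.0, -6.7, 3.5]
finger_gap: 0.572
```

Emit:
{"name": "send_rows", "arguments": {
  "increments": [
    {"jaw": 0,"translation": [0.05,0.1,-0.02],"delta_rot": [-0.2,0,0]},
    {"jaw": 0,"translation": [0.05,0.1,-0.02],"delta_rot": [0,0,0]},
    {"jaw": 0,"translation": [0.05,0.1,-0.02],"delta_rot": [0,0,0]}
  ]
}}

```text
time: 8.43
tool_pos: [0.5484, 0.1911, 0.2136]
orientation: [[-0.007, 0.994, 0.109], [-0.006, 0.109, -0.994], [-1.0, -0.008, 0.006]]
force: [-12.6, -11.3, 13.8]
finger_gap: 0.568
```

Emit:
{"name": "send_rows", "arguments": {
  "increments": [
    {"jaw": 0,"translation": [0.05,0.12,-0.02],"delta_rot": [0.4,-0.4,0.2]},
    {"jaw": 0,"translation": [0.05,0.12,-0.02],"delta_rot": [0,0,0]}
  ]
}}

```text
time: 8.6
tool_pos: [0.5495, 0.1922, 0.2134]
orientation: [[-0.013, 0.994, 0.108], [-0.009, 0.108, -0.994], [-1.0, -0.014, 0.007]]
force: [-12.9, -12.3, 16.9]
finger_gap: 0.57
```

```bash
python3 look.py l2
```

```text
8.6 [0.54948909 0.19223016 0.21338246] [[-0.0132, 0.994, 0.1083], [-0.009, 0.1081, -0.9941], [-0.9999, -0.0141, 0.0075]] [-12.8750317  -12.32678816  16.85511801]
```

View pics/l2.png

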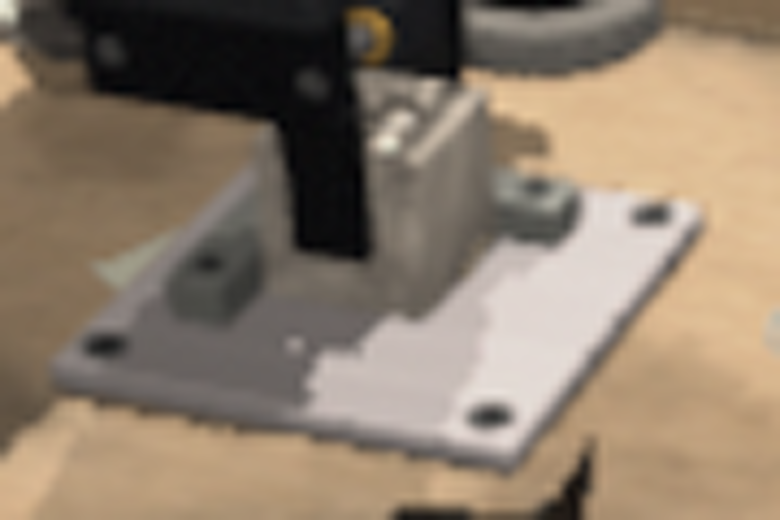

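The block is deep in the corner, its near face against the left fence edge at about (262,260), but the tool leans 0.9°. I'll correct the lean and press harder.

Emit:
{"name": "send_rows", "arguments": {
  "increments": [
    {"jaw": 0,"translation": [0.08,0.15,-0.02],"delta_rot": [0.5,-0.8,0.3]},
    {"jaw": 0,"translation": [0.08,0.15,-0.02],"delta_rot": [0.5,-0.8,0.3]}
  ]
}}

```text
time: 8.82
tool_pos: [0.5492, 0.1924, 0.2127]
orientation: [[-0.012, 0.994, 0.113], [-0.007, 0.113, -0.994], [-1.0, -0.013, 0.006]]
force: [-37.3, -24.3, 45.1]
finger_gap: 0.572
```

Emit:
{"name": "send_rows", "arguments": {
  "increments": [
    {"jaw": 0,"translation": [0.03,0.15,0.01],"delta_rot": [0.3,-0.5,0.1]}
  ]
}}

```text
time: 8.9
tool_pos: [0.5488, 0.1928, 0.2129]
orientation: [[-0.011, 0.994, 0.111], [-0.008, 0.111, -0.994], [-1.0, -0.012, 0.007]]
force: [-5.9, -11.6, 1.0]
finger_gap: 0.57
```

Emit:
{"name": "send_rows", "arguments": {
  "increments": [
    {"jaw": 0,"translation": [0.06,0.15,-0.02],"delta_rot": [0.3,-0.5,0.1]}
  ]
}}

```text
time: 8.98
tool_pos: [0.5489, 0.1932, 0.2127]
orientation: [[-0.012, 0.994, 0.11], [-0.009, 0.11, -0.994], [-1.0, -0.012, 0.008]]
force: [-29.7, -21.1, 35.0]
finger_gap: 0.576
```

```bash
cat > settle.py <<'E'
from workcell import env
import numpy as np
for i in range(4):
    s=env.sense();R=s["orientation"];y=np.radians(6.6);F=s["force"]
    c,sn=np.cos(y),np.sin(y)
    print(round(s["time"],3),(s["tool_pos"]*1000).round(2),R[:,0].round(4),"yaw",np.degrees(np.arctan2(R[1,1],R[0,1])).round(2),"Fjig",np.round([F[0]*c+F[1]*sn,-F[0]*sn+F[1]*c,F[2]],1),round(s["finger_gap"],3))
    if i<3: env.grab_frame("scene")
E
python3 settle.py
```

```text
8.983 [548.95 193.22 212.69] [-0.0115 -0.009  -0.9999] yaw 6.31 Fjig [-31.9 -17.6  35. ] 0.576
9.033 [548.97 193.24 212.73] [-0.0117 -0.0091 -0.9999] yaw 6.3 Fjig [-26.8 -17.2  27.1] 0.57
9.083 [548.97 193.21 212.73] [-0.0117 -0.0091 -0.9999] yaw 6.31 Fjig [-26.  -16.7  26.6] 0.574
9.133 [548.98 193.23 212.77] [-0.0116 -0.009  -0.9999] yaw 6.32 Fjig [-27.1 -18.1  27.6] 0.571
```

Emit:
{"name": "send_rows", "arguments": {
  "increments": [
    {"jaw": 0,"translation": [0.03,0.24,-0.01],"delta_rot": [0.3,-0.5,0.1]}
  ]
}}

```text
time: 9.22
tool_pos: [0.5487, 0.1948, 0.2128]
orientation: [[-0.011, 0.994, 0.107], [-0.012, 0.107, -0.994], [-1.0, -0.013, 0.01]]
force: [-20.5, -27.3, 25.8]
finger_gap: 0.571
```

```bash
python3 settle.py; python3 look.py l3
```

```text
9.217 [548.73 194.78 212.82] [-0.0113 -0.0118 -0.9999] yaw 6.16 Fjig [-23.5 -24.8  25.8] 0.571
9.267 [548.7  195.16 212.82] [-0.0112 -0.0121 -0.9999] yaw 6.16 Fjig [-24.8 -21.8  26.1] 0.574
9.317 [548.71 195.11 212.79] [-0.0112 -0.0119 -0.9999] yaw 6.18 Fjig [-24.6 -21.4  25.8] 0.572
9.367 [548.71 195.09 212.8 ] [-0.0113 -0.0117 -0.9999] yaw 6.18 Fjig [-24.7 -21.9  26.3] 0.576
9.3667 [0.54870619 0.19508504 0.21280216] [[-0.0113, 0.9941, 0.1078], [-0.0117, 0.1077, -0.9941], [-0.9999, -0.0124, 0.0104]] [-22.0049577  -24.60604417  26.29455624]
```

View pics/l3.png

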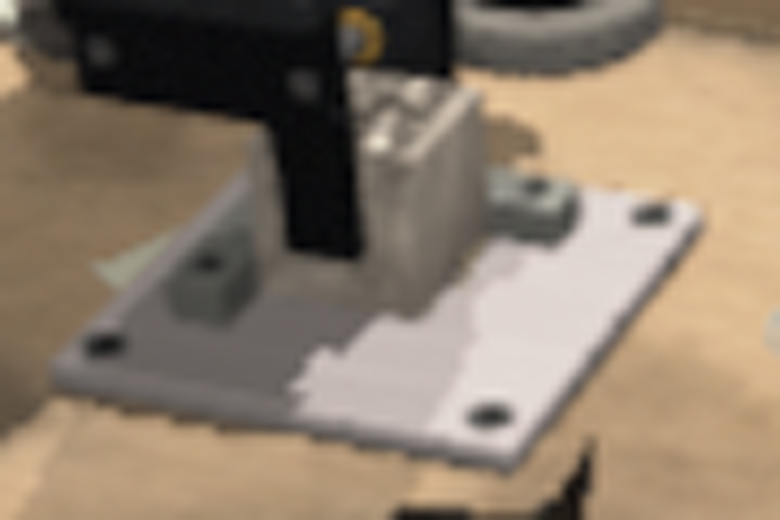

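y advanced another 2 mm, so friction had been holding the block short of the left fence. I'll press further in y with less downforce.

Emit:
{"name": "send_rows", "arguments": {
  "increments": [
    {"jaw": 0,"translation": [0.02,0.26,0.0],"delta_rot": [0.5,-0.5,0.4]}
  ]
}}

```text
time: 9.5
tool_pos: [0.5486, 0.1957, 0.2129]
orientation: [[-0.01, 0.994, 0.109], [-0.013, 0.109, -0.994], [-1.0, -0.012, 0.012]]
force: [-17.8, -34.5, 22.8]
finger_gap: 0.57
```

```bash
python3 settle.py
```

```text
9.5 [548.57 195.75 212.94] [-0.0105 -0.0132 -0.9999] yaw 6.26 Fjig [-21.7 -32.2  22.8] 0.57
9.55 [548.59 195.82 212.9 ] [-0.0103 -0.0135 -0.9999] yaw 6.27 Fjig [-22.6 -26.6  25.7] 0.572
9.6 [548.6  195.78 212.92] [-0.0104 -0.0132 -0.9999] yaw 6.25 Fjig [-23.5 -26.1  23.8] 0.574
9.65 [548.61 195.76 212.91] [-0.0104 -0.0132 -0.9999] yaw 6.25 Fjig [-23.8 -26.   25.2] 0.572
```

Emit:
{"name": "send_rows", "arguments": {
  "increments": [
    {"jaw": 0,"translation": [0.02,0.3,0.01],"delta_rot": [0.7,-0.5,0.4]}
  ]
}}

```text
time: 9.73
tool_pos: [0.5486, 0.1962, 0.213]
orientation: [[-0.01, 0.994, 0.109], [-0.013, 0.109, -0.994], [-1.0, -0.012, 0.012]]
force: [-19.1, -37.5, 21.9]
finger_gap: 0.572
```

```bash
python3 settle.py; python3 look.py l4
```

```text
9.733 [548.56 196.18 212.97] [-0.0103 -0.0134 -0.9999] yaw 6.26 Fjig [-23.3 -35.1  21.9] 0.572
9.783 [548.58 196.24 212.97] [-0.0102 -0.0134 -0.9999] yaw 6.25 Fjig [-24.1 -31.1  23.7] 0.575
9.833 [548.57 196.2  212.96] [-0.0102 -0.0133 -0.9999] yaw 6.25 Fjig [-23.7 -31.2  23.3] 0.569
9.883 [548.58 196.21 212.98] [-0.0102 -0.0132 -0.9999] yaw 6.24 Fjig [-24.1 -31.4  23.6] 0.573
9.8833 [0.54858102 0.19620743 0.21297758] [[-0.0102, 0.994, 0.1089], [-0.0132, 0.1088, -0.994], [-0.9999, -0.0116, 0.012]] [-20.30928992 -33.93470462  23.6062128 ]
```

View pics/l4.png

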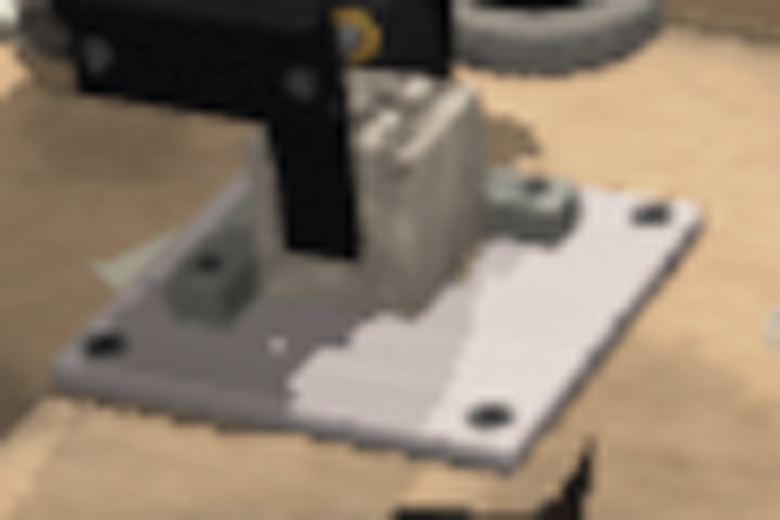

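The block looks unchanged between the last two frames. I'll overlay the predicted seated outline and fit the jig from its corners in this same view.

```bash
python3 - <<'E'
from h import *
from meas import rayz
f=load("pics/l4.npz"); f0=load("pics/scene0.npz")
def sub(f,uv,z): return rayz(f,uv,z)[:,:2]
# jig pose refined in scene view: plate corners from crop of l4 (crop px -> img px)
cr=lambda p:np.array(p)/8.667+[225,195]-0.44
pc=np.array([cr(p) for p in [(512,452),(703,203),(57,362)]])   # top-face corners: front, right, left
X=sub(f,pc,.010)
print("plate corners",X.round(4),np.linalg.norm(X[0]-X[1]),np.linalg.norm(X[0]-X[2]))
c=(X[1]+X[2])/2; d=X[1]-X[0]; print("centre",c,"yaw",np.degrees(np.arctan2(d[1],d[0])), "e2",X[2]-X[0])
def draw(img,c,yaw,bx,col,S=8.667):
    R=np.array([[np.cos(yaw),-np.sin(yaw)],[np.sin(yaw),np.cos(yaw)]])
    for z in(.01,.06):
        q=[]
        for s in((-25,-25),(25,-25),(25,25),(-25,25)):
            p=c+R@((np.array(bx)+s)/1000); q.append((proj(f,[*p,z])-[225,195]+.5)*S)
        cv2.polylines(img,[np.int32(q)],True,col,1)
    q=[(proj(f,[*(c+R@(np.array(s)/1000)),.01])-[225,195]+.5)*S for s in((-70,-70),(70,-70),(70,70),(-70,70))]
    cv2.polylines(img,[np.int32(q)],True,(255,0,0),1)
img=cv2.imread("pics/l4.png")
yaw=np.radians(6.6)
# centre by matching front edge corners
R=np.array([[np.cos(yaw),-np.sin(yaw)],[np.sin(yaw),np.cos(yaw)]])
cc=np.mean([X[0]-R@[-.07,-.07],X[1]-R@[.07,-.07],X[2]-R@[-.07,.07]],0); print("cc",cc)
draw(img,cc,yaw,(5,5),(0,0,255)); draw(img,cc,yaw,(5,1.5),(0,255,0))
cv2.imwrite("pics/ov.png",img)
E
```

```text
plate corners [[0.4819 0.1105]
 [0.6226 0.1281]
 [0.4685 0.2468]] 0.1417869015952845 0.13700256947807532
centre [0.54557306 0.1874962 ] yaw 7.147996573160866 e2 [-0.01342998  0.13634273]
cc [0.54486073 0.18769248]
```

View pics/ov.png

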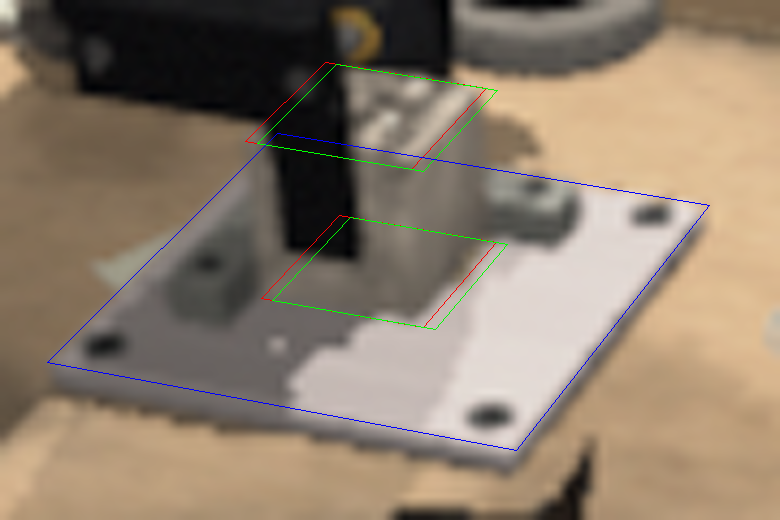

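The overlay agrees with a seated block: the red outline is the seat prediction and the green one, 3.5 mm short, is ruled out. Last check: is the hold steady, and are the bystanders unmoved?

```bash
python3 settle.py; python3 - <<'E'
from workcell import env
from h import *
f=env.grab_frame("scene"); cv2.imwrite("pics/end.png",f["color"][:,:,::-1])
f0=load("pics/scene0.npz")
d=cv2.absdiff(f["color"],f0["color"]).max(2)
for n,(u,v) in dict(ring=(372,228),beeswax=(433,242),pink=(401,253),green=(486,254)).items(): print(n,d[v-10:v+10,u-12:u+12].mean())
E
python3 settle.py|tail -1
```

```text
9.933 [548.57 196.19 212.96] [-0.0103 -0.0132 -0.9999] yaw 6.25 Fjig [-24.  -30.7  24.3] 0.571
9.983 [548.58 196.2  212.97] [-0.0103 -0.0131 -0.9999] yaw 6.24 Fjig [-23.5 -31.8  23.6] 0.568
10.033 [548.57 196.19 212.97] [-0.0103 -0.0131 -0.9999] yaw 6.24 Fjig [-23.3 -31.4  23.4] 0.57
10.083 [548.6  196.16 212.98] [-0.0102 -0.0132 -0.9999] yaw 6.24 Fjig [-23.2 -30.9  23.8] 0.573
ring 2.589583333333333
beeswax 2.7645833333333334
pink 2.7395833333333335
green 1.9729166666666667
10.283 [548.6  196.17 212.97] [-0.0102 -0.0131 -0.9999] yaw 6.24 Fjig [-23.8 -31.3  23.7] 0.576
```

View pics/end.png

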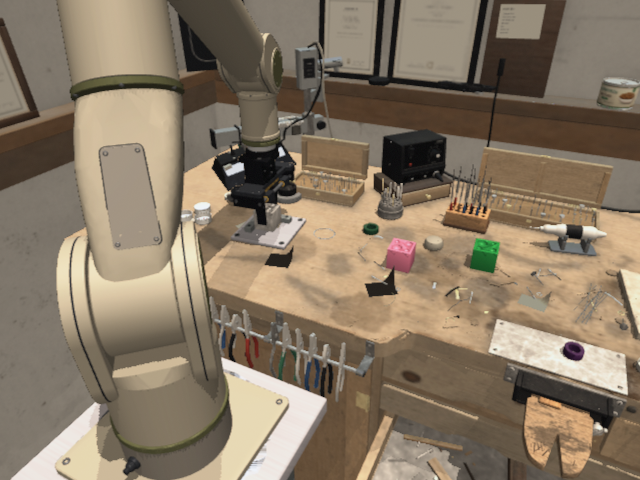

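The block is held in the jig at (268,228) and the bystanders lie as before. The lamp head at about (225,170) looks close to the gripper, so I'll check that it isn't taking the y force.

```bash
python3 - <<'E'
from h import *
P=cloud(load("pics/top0.npz"))
# anything higher than .09 within reach of gripper body/wrist
m=(P[...,2]>.08)&(P[...,0]>.4)&(P[...,0]<.72)&(P[...,1]>.05)&(P[...,1]<.5)
Q=P[m]; print(m.sum())
for i in range(0,4):
    lo=.08+.04*i; q=Q[(Q[:,2]>=lo)&(Q[:,2]<lo+.04)]
    if len(q): print(lo,len(q),q.min(0).round(3),q.max(0).round(3))
R=np.deg2rad(6.25);d=(Q[:,:2]-[.5486,.196])@np.array([[np.cos(R),-np.sin(R)],[np.sin(R),np.cos(R)]])
if len(Q):
    g=np.hypot(np.maximum(abs(d[:,0])-.095,0),np.maximum(abs(d[:,1])-.0375,0)); k=g.argmin(); print("min gap",g[k],Q[k])
E
```

```text
1655
0.08 835 [0.662 0.347 0.08 ] [0.72  0.447 0.108]
0.12 270 [0.671 0.388 0.13 ] [0.72 0.46 0.16]
0.16 550 [0.671 0.394 0.16 ] [0.72  0.459 0.181]
min gap 0.13022871710543585 [0.71279035 0.35089268 0.0800852 ]
```

The gripper is 130 mm from anything tall, so the measured forces act on the block. Handing in.

```bash
python3 -c "
from workcell import env
print(env.hand_in())"; python3 settle.py | head -1
```

```text
the job is handed in; nothing more can be done
None
the job is handed in; nothing more can be done
```

I gripped the grey steel block, set it on the jig plate with the hollows up, and pushed it into the corner. I handed the job in at about 10.3 s with the gripper still holding and pressing it; hand-in gives no verdict.

**Last checks before hand-in:**
- **Hold:** the pose was steady to about 0.05 mm over 0.4 s, with the jaws on the block (opening about 50 mm).
- **Push:** about 24 N towards the far fence, 31 N towards the left fence and 24 N down. That is well above the plunger springs plus the friction I estimated.
- **Squareness and tilt:** tool yaw was 6.25°, against about 6.6° measured for the jig (7.1° from a rough corner fit in the last check). The tool leaned by 0.017 rad.
- **Position:** the grasp point was within about 2 mm of the measured seat.
- **Bystanders:** the wax ring and beeswax looked unchanged. I did not identify the pliers and loupe individually, but I never worked near where they would be. The gripper stayed 130 mm from anything tall.

**Not confirmed or in disagreement:**
- **First push:** it stopped about 2–3 mm short of the left fence because of friction. I saw this in the image and fixed it by pressing harder in y.
- **Plungers:** they were hidden behind the block, so I infer they are flush from the force, the position and an outline overlay.
- **Overlay:** it was off by 2–3 mm, in the direction past the seat. I put this down to calibration and pixel error.

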